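# Index the reaming fixture's depth selector and lock it

### The job

Set the depth selector on the sloping panel of the reaming fixture so that its pointer clicks to rest on the third mark clockwise from the long home mark (count from the home mark, not from where the pointer stands now). Then swing the lock lever fully home so that its nose drops between the lobes of the selector wheel and the setting is locked, let go, and leave the other things on the bench where they are.

Things in the scene. Friction and masses are not known exactly. Their poses are not given: they have to be found in the camera images.
- fixture: Fixed stand carrying the sloping grey panel (320 mm wide, 250 mm up the slope, face 30 degrees from level, low side towards the robot). On it 18 white marks 20 degrees apart, 50 to 60 mm from the selector axis; the home mark alone runs out to 90 mm. Spring plunger block, 16 mm high, 62 to 94 mm down-slope of the axis. Origin: on the bench, 98 mm under the dial centre.
- dial (a point): Fixed point on the selector's axis, 42 mm above the panel face: the height to grip the selector. z is the panel's outward normal, leaning 30 degrees from vertical to the down-slope side (roughly to the robot); x points up the slope, at the long home mark; y points left when looking up the slope.
- selector (a joint): Selector angle, rad: 0 = pointer at the long home mark, growing clockwise seen from in front of the panel. A sprung stop (click) at each mark, every 20 degrees (0.349); let go within about 8 degrees of a stop it springs to it. About 0.2 N m turns it over a click. Starts -0.45 to 0.45; travel -1.2 to 2.2.
- pointer_tip (a point): Tip of the pointed end of the selector's black bar grip, 51 mm above the panel, 38 mm from the axis; x runs from axis to tip, z is the panel normal. The bar also has a white line towards this end; it is 16 mm wide, 70 mm long, centred within 3 mm on the axis, 18 to 51 mm above the panel, on a lobed brass wheel 89 mm across, top 15 mm above the panel (black hub 19 mm).
- lock_lever (a joint): Angle of the steel lock lever, rad: 0 = fully open, swung out left of the selector; 0.5 = fully home on its end stop, nose between two lobes (it stops 0.06 or more short if the selector is between clicks). Swings in the panel's plane, anticlockwise seen from in front as it closes. Starts 0 to 0.15; stays where left; about 1 N at the post moves it.
- lever_pivot (a point): Fixed point on the lever's pivot axis (parallel to the panel normal), 42 mm above the panel; at x 92 mm, y 41 mm from dial, same axes.
- lever_post (a point): On the axis of the lever's upright turned wooden post, 42 mm above the panel, 167 mm from the pivot. Post 15 to 22 mm thick, parallel to the panel normal, top 61 mm above the panel; lever bar 10 mm thick, top 15 mm. From dial along its x, y: lever open -41, +142 mm; home -73, +66 mm. It is closed by moving the post towards the selector.
- bocal: Bystander, loose: curved silvery tube, 175 by 80 mm, lying flat, 18 mm high. Origin on the bench at about its middle.
- reamer_handle: Bystander, loose: pale turned boxwood handle 125 mm long, 32 mm thick, lying along its x. Origin under its middle.
- mandrel: Bystander, loose: brass rod 170 mm long with square ends 18 mm, lying along its x. Origin under its middle.
- bore_gauge: Bystander, loose: black stepped flat gauge 125 mm long, 24 mm wide, 12 mm high, lying along its x. Origin under its middle.

How it is judged:
On the way:
1. the selector rests on the third click clockwise from home while the lock lever is still open (value of joint selector between 0.947 and 1.147 rad and value of joint lock_lever below 0.35 rad), for 0.3 s.
At the end, for the whole second after the job is handed in: The selector is at rest within 0.1 rad of the third click clockwise of home (1.047 rad), the lock lever is at rest home (over 0.45 of 0.5 rad), and the bocal, reamer handle, mandrel and bore gauge are within 25 mm of where they lay (value of joint selector between 0.947 and 1.147 rad and value of joint lock_lever above 0.45 rad and velocity of joint selector between -0.05 and 0.05 rad/s and velocity of joint lock_lever between -0.05 and 0.05 rad/s and distance of each of bocal, reamer_handle, mandrel, bore_gauge from where it was at the start of the episode below 0.025 m); the robot touches nothing.
It fails at once if a loose thing on the bench is knocked more than 25 mm from its place (distance of any of bocal, reamer_handle, mandrel, bore_gauge from where it was at the start of the episode above 0.025 m).
It also fails if it takes over 51 s, if anything falls off the work surface, if the arm or the gripper's body presses on something with over 40 N, if the wrist force passes 120 N, or if a joint passes its speed limit or range.

### The arm

A 6-joint arm with a two-finger parallel gripper is mounted at the origin on the work surface. World frame = base frame: x ahead of the robot, y to its left, z up, the work surface at z = 0. Lengths are in m, angles in rad, forces in N, time in s.
With the tool pointing down it reaches from about 0.35 to 0.975 m from the base axis. Payload 4.9 kg.
Tool frame: the origin (TCP) lies midway between the tips of the shut fingers; the grasp point (between the pads) lies 19 mm behind it; z points along the fingers, y is the line along which they close (so a half turn about z gives the same grasp; the last joint's range is limited). The gripper opens to 85 mm and grips with 20 to 120 N. Pads are 22 mm wide; open, the fingers measure 114 mm over their backs; the gripper's body (76 mm by 85 mm) begins 54 mm behind the grasp point. The pads swing forward as they close: fully open they stand 13 mm farther back than shut.
Start: joints at [-1.325, 0.053, 1.613, -0, 1.476, -0.119], TCP at [0.223, -0.584, 0.231] pointing down, gripper open.
Joint ranges: [-3.01, 3.01], [-1.01, 2.22], [0.06, 2.58], [-1.02, 4.17], [0.09, 2.62], [-3.14, 3.14]. Speed limits (rad/s): [2.57, 2.57, 3.14, 3.14, 3.14, 3.14].

### API

Orientations are given as a unit quaternion [w, x, y, z].
In Python, from plant import manip, vision, state gives the robot as it stands (manip), with the cameras (vision) and the readings as plain functions.
- The arm moves only by the shell command python3 shift.py FILE, which reads ROWS from the file FILE. ROWS is a JSON list of rows, 1 to 5 of them, each written [opening, [dx, dy, dz], [rx, ry, rz]]: the opening from 0.0 (shut) to 1.0 (fully open), then dx, dy, dz in shares of the most that a row can go, 1 being 62.5 mm, then a rotation vector rx, ry, rz in normalised numbers (1 is 120 degrees); each row shifts and turns the commanded pose from where the row before left it, along the tool's axes as they then stand; what a row does not reach is not made up. A row lasts 1/8 s, in which the tool goes at most 0.0625 m and 0.188 rad, less where a joint would pass 70% of its speed; a pose out of reach is approached as far as the arm can. The fingers move at their own pace and stop on an object; the grip force is fixed at half the most. Time passes only in rows, so rows that do not move let the fingers close. It prints the time, the measured TCP pose, the force, the opening and the grip force at its end. A shift or turn number past 1, either way, is cut back to 1. Input that does not fit is refused with a message, and nothing moves.
- state(): the state, without advancing time (a new reading comes with each control period).
- vision.grab_frame(name): name is "side" or "top"; returns the picture (384x512x3 uint8, red, green, blue); there is no depth.
- vision.camera_params(name): a dict with "intrinsics" (3x3 intrinsics, pixels), "xyz" and "orientation" of the camera in the world. Camera axes: x right, y down, z forward; pixel columns grow to the right and rows downward; lengths in m; the calibration is good to about 2 mm. A picture is of the moment at which its call begins. camera_params takes no time and is no camera call.
- manip.job_done(): hands the job in; it is judged then, once.
The state is a dict: "time": time; "joint_pos": joint angles; "joint_vel": joint speeds; "joint_efforts": joint torques, N m; "tool_pos": TCP position; "tool_rot": TCP orientation; "contact_force": force on the tool from outside, world axes, zero at the start; "ft_torque": the same for the moment, N m; "gripper_width": opening from 0.0 (shut) to 1.0 (fully open); "grasp_force": force on a finger pad.
Only numpy, scipy, OpenCV 4.12 (cv2) and the standard library are available. Lean on these libraries where they do the work, as an engineer would, in place of code of your own. Each camera call takes 0.05 s, during which the arm holds its last target. There are 200 camera calls.

## Working session

There is one attempt and no reset: what is moved stays moved. The work goes in short steps, Python scripts to look and compute and a shell command to move; the robot and the scene stay as the last step left them, time stands still between calls to the robot, and variables do not carry over. Pictures are saved under pics/ and viewed, at most 10 in all, crops included, and the job is handed in when it is done.

```bash
ls; mkdir -p pics; python3 - <<'E'
from plant import manip, vision, state
import cv2
for n in("side","top"):
    cv2.imwrite(f"pics/{n}0.png",vision.grab_frame(n)[:,:,::-1]); c=vision.camera_params(n); print(n,c)
print(state())
E
```

```text
pics
plant.py
shift.py
side {'intrinsics': array([[392.62138036,   0.        , 257.29019044],
       [  0.        , 392.62138036, 191.6670403 ],
       [  0.        ,   0.        ,   1.        ]]), 'xyz': array([0.14560587, 0.7833223 , 0.77955353]), 'orientation': array([ 0.10283562, -0.23443448,  0.86789807, -0.42569737])}
top {'intrinsics': array([[450.17642097,   0.        , 251.83147919],
       [  0.        , 450.17642097, 193.9850478 ],
       [  0.        ,   0.        ,   1.        ]]), 'xyz': array([4.59184298e-01, 6.54948921e-04, 1.42491975e+00]), 'orientation': array([ 0.02519715, -0.70502317,  0.70869657, -0.00752366])}
{'time': 0.1, 'joint_pos': array([-1.32501762e+00,  5.33195814e-02,  1.61416515e+00,  4.58913019e-05,
        1.47601006e+00, -1.18991619e-01]), 'joint_vel': array([ 4.57004964e-04, -2.63230797e-03, -1.98092181e-03,  6.92301900e-05,
       -1.55462003e-04, -1.24274698e-03]), 'joint_efforts': array([-2.38977145e-04, -3.94908893e+01, -3.71360886e+01, -1.48315103e-04,
        3.94315110e-03,  7.13985415e-06]), 'tool_pos': array([ 0.22283719, -0.58331658,  0.23016309]), 'tool_rot': array([-9.50605324e-04,  9.83413833e-01,  1.81373449e-01, -3.74565474e-05]), 'contact_force': array([-0.25469966,  0.61876081, -0.2088683 ]), 'ft_torque': array([-0.04530998,  0.04511968, -0.00641805]), 'grasp_force': 0.0, 'gripper_width': 0.9969680748432548}
```

View pics/side0.png

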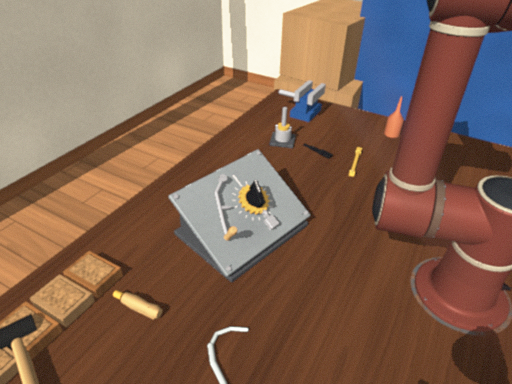

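View pics/top0.png

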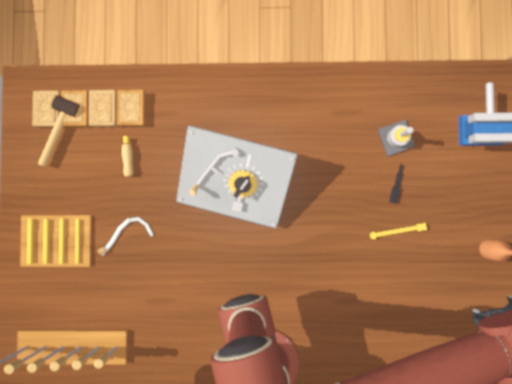

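The side view shows the panel around (240,210), with the dial near (254,197) and the post near (230,233). In the top view the dial is near (242,183) and the post near (194,189). Next I'll enlarge both.

```bash
python3 - <<'E'
import cv2,numpy as np
a=cv2.imread("pics/side0.png")[145:280,165:315]; b=cv2.imread("pics/top0.png")[120:235,170:305]
r=lambda i:cv2.resize(i,None,fx=5,fy=5,interpolation=cv2.INTER_CUBIC)
cv2.imwrite("pics/sc.png",r(a)[:600]);cv2.imwrite("pics/tc.png",r(b))
E
```

```text
(no output)
```

View pics/sc.png

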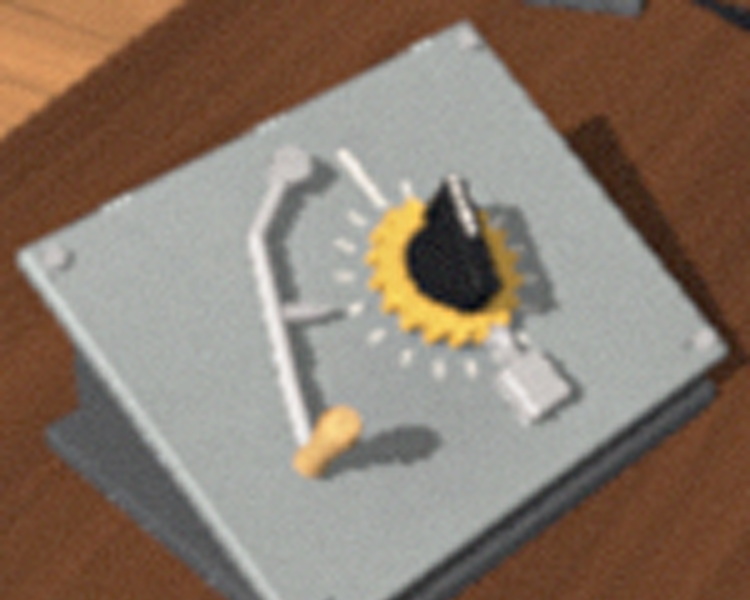

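View pics/tc.png

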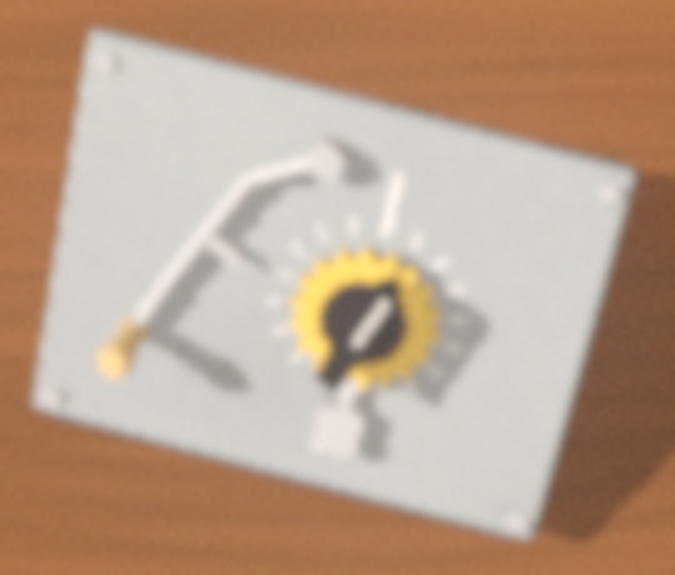

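Pixel positions read from the 5x crops: home mark ends are at top (400,175)/(386,235) and side (343,153)/(383,203). The pointer is right (clockwise) of home by about a click. The lever is open, with its post top at about (112,362) in the top crop and (345,420) in the side crop.

```bash
cat > h.py <<'E'
import cv2,numpy as np
from scipy.spatial.transform import Rotation as R
from plant import manip, vision, state
OFF={"side":(165,145),"top":(170,120)}
C={n:vision.camera_params(n) for n in OFF}
def q(o): return R.from_quat(np.r_[o[1:],o[0]])
def ray(n,p):  # p full-image pixel
    c=C[n]; d=q(c["orientation"]).apply(np.linalg.solve(c["intrinsics"],[p[0],p[1],1])); return c["xyz"],d/np.linalg.norm(d)
def crop(n,p): return (np.array(p)+.5)/5-.5+OFF[n]
def tri(t,s):
    A=0;b=0;rs=[ray("top",t),ray("side",s)]
    for o,d in rs: M=np.eye(3)-np.outer(d,d);A=A+M;b=b+M@o
    X=np.linalg.solve(A,b); return X,[np.linalg.norm((np.eye(3)-np.outer(d,d))@(X-o)) for o,d in rs][0]*2
def plane(n,p,P0,nrm):
    o,d=ray(n,p); return o+d*((P0-o)@nrm)/(d@nrm)
E
python3 - <<'E'
from h import *
P={"TL":((92,30),(20,258)),"TR":((636,172),(468,22)),"BR":((532,540),(728,350)),
"sTL":((103,62),(58,257)),"sTR":((607,193),(466,38)),"sBR":((514,520),(703,340)),
"homeout":((400,175),(343,153)),"homein":((386,235),(383,203)),"pivot":((327,160),(292,162)),"posttop":((112,362),(345,420)),"postbase":((132,325),(308,465))}
np.set_printoptions(precision=4,suppress=True)
X={}
for k,(t,s) in P.items():
    X[k],e=tri(crop("top",t),crop("side",s)); print(k,X[k],round(e,4))
print([np.linalg.norm(X[a]-X[b]) for a,b in(("TL","TR"),("TR","BR"))])
v=X["TR"]-X["TL"];v2=X["sTR"]-X["sTL"];v3=X["TR"]-X["BR"];print(np.arctan2(-v[0],-v[1])*-1,np.arctan2(v2[0],-v2[1]),np.arctan2(v3[1],v3[0]))
m=np.cross(v,v3);print(m/np.linalg.norm(m))
for n in OFF:  # wheel+grip outline
    im=cv2.imread(f"pics/{n}0.png");hs=cv2.cvtColor(im,cv2.COLOR_BGR2HSV)
    M=cv2.inRange(hs,(18,110,120),(35,255,255)); 
    cx=(254,197) if n=="side" else (242,183)
    Z=np.zeros_like(M);cv2.circle(Z,cx,26,255,-1);M&=Z
    h=cv2.convexHull(cv2.findNonZero(M));print(n,cv2.fitEllipse(h),M.sum()//255)
E
```

```text
TL [0.7143 0.2136 0.1525] 0.0018
TR [ 0.6292 -0.096   0.1563] 0.0026
BR [ 0.4197 -0.0387  0.0334] 0.0002
sTL [0.6951 0.2066 0.1563] 0.0018
sTR [ 0.6189 -0.0787  0.1575] 0.0008
sBR [ 0.432  -0.0276  0.0438] 0.0005
homeout [0.6315 0.0383 0.1412] 0.0007
homein [0.5993 0.0474 0.1248] 0.0005
pivot [0.638  0.0791 0.1579] 0.0011
posttop [0.5252 0.206  0.1258] 0.0023
postbase [0.5503 0.2016 0.0789] 0.0013
[np.float64(0.32106933699096696), np.float64(0.2495723828301511)]
-0.26826799261209916 -0.2611013852163588 -0.2670171391536688
[-0.4721  0.1404  0.8703]
side ((253.37510681152344, 198.87753295898438), (27.311492919921875, 31.962907791137695), 130.10023498535156) 340
top ((242.73092651367188, 183.13418579101562), (24.873157501220703, 27.633546829223633), 108.96212005615234) 319
```

```bash
cat >> h.py <<'E'
yaw=-0.265
F=R.from_euler("z",yaw)*R.from_euler("y",-np.pi/6); B=F.as_matrix(); ex,ey,ez=B.T
D0=np.array([.558,.0585,.0975])  # face point under dial
loc=lambda X:(X-D0)@B
def tool(yd): # tool axes with z into panel, x at angle yd (ccw from ex) on the panel
    x=np.cos(yd)*ex+np.sin(yd)*ey; z=-ez; return np.c_[x,np.cross(z,x),z]
def step(P,yd):
    s=state();T=q(s["tool_rot"]).as_matrix()
    print("t",s["time"],"tool d",T.T@(P-s["tool_pos"]),"rotvec",R.from_matrix(T.T@tool(yd)).as_rotvec(),"loc",loc(s["tool_pos"]),"F",s["contact_force"],"g",s["gripper_width"],s["joint_pos"])
np.set_printoptions(precision=4,suppress=True)
E
python3 - <<'E'
from h import *
# wheel centre (mid-height ~12mm)
X,e=tri((242.73,183.13),(253.38,198.88));print("wheel",X,loc(X),e)
for k,t,s in(("homeout",(400,175),(343,153)),("pivot",(327,160),(292,162)),("posttop",(112,362),(345,420)),("postbase",(132,325),(308,465)),("tip",(395,287),(452,178)),("lineA",(386,302),(455,180)),("lineB",(357,345),(470,235)),("barend",(325,380),(490,310))):
    X,e=tri(crop("top",t),crop("side",s));print(k,loc(X),e)
P=D0+.051*ez
for n,a,b in(("top",(386,302),(357,345)),("side",(456,180),(470,232))):
    A,Bb=[loc(plane(n,crop(n,p),P,ez)) for p in(a,b)];d=A-Bb;print(n,A,Bb,"cw angle",-np.arctan2(d[1],d[0]))
for n,p in(("top",(112,362)),("side",(345,420))): print("post",n,loc(plane(n,crop(n,p),D0+.061*ez,ez)))
step(D0+ez*.12,-.35)
E
```

```text
wheel [0.5527 0.0602 0.1047] [-0.0012  0.0003  0.009 ] 0.0004042037153929383
homeout [ 0.0879 -0.0002 -0.0002] 0.0006596532354365935
pivot [0.0924 0.0408 0.0164] 0.0010506669506654821
posttop [-0.0467  0.1338  0.0596] 0.002272583915056351
postbase [-0.0482  0.1361  0.0064] 0.001282887177906923
tip [ 0.036  -0.0163  0.0414] 0.005980312033728076
lineA [ 0.0311 -0.0126  0.0498] 0.002276327104111884
lineB [ 0.0005 -0.0009  0.0482] 0.0010659821152630214
barend [-0.0356  0.0121  0.0361] 0.0038099749468541336
top [ 0.0327 -0.012   0.051 ] [ 0.0015 -0.0014  0.051 ] cw angle 0.32569759017252436
side [ 0.0298 -0.0132  0.051 ] [0.0016 0.0004 0.051 ] cw angle 0.4493537335194348
post top [-0.045   0.1342  0.061 ]
post side [-0.0477  0.1336  0.061 ]
t 0.1 tool d [ 0.4936 -0.5153  0.0298] rotvec [-0.0778  0.5401  0.956 ] loc [-0.0682 -0.7072  0.1926] F [-0.2547  0.6188 -0.2089] g 0.9969680748432548 [-1.325   0.0533  1.6142  0.      1.476  -0.119 ]
```

Careful with the scale: shifts go in shares of 62.5 mm and turns go in shares of 120 degrees. That gives: -0.037 m is -0.592, 0.03 m is 0.48.

```bash
echo '[[1,[0.48,-0.56,-0.16],[0,0,0]],[1,[0.56,-0.592,-0.16],[0,0,0]],[1,[0.56,-0.592,0],[0,0,0]],[1,[0.56,-0.592,0],[0,0,0]],[1,[0.56,-0.592,0],[0,0,0]]]' > rows.txt && python3 shift.py rows.txt | tail -3
echo '[[1,[0.56,-0.592,0],[0,0,0]],[1,[0.56,-0.592,0],[0,0,0]],[1,[0.56,-0.592,0],[0,0,0]],[1,[0.56,-0.592,0],[0,0,0]],[1,[0.56,-0.592,0],[0,0,0]]]' > rows.txt && python3 shift.py rows.txt | tail -3
echo '[[1,[0.56,-0.592,0],[0,0,0]],[1,[0.56,-0.592,0],[0,0,0]],[1,[0.56,-0.592,0],[0,0,0]],[1,[0.56,-0.592,0],[0,0,0]],[1,[0,0,0],[0,0,0]]]' > rows.txt && python3 shift.py rows.txt | tail -3
echo '[[1,[0,0,0],[-0.006,0.0415,0.0735]],[1,[0,0,0],[-0.006,0.0415,0.0735]],[1,[0,0,0],[-0.006,0.0415,0.0735]],[1,[0,0,0],[-0.006,0.0415,0.0735]],[1,[0,0,0],[-0.006,0.0415,0.0735]]]' > rows.txt && python3 shift.py rows.txt | tail -3
python3 -c "
from h import *
step(D0+ez*.12,-.35)"
```

```text
contact_force: [-0.1, -0.2, -0.0]
gripper_width: 1.0
grasp_force: 0.0
contact_force: [0.2, -0.6, 0.1]
gripper_width: 1.001
grasp_force: 0.0
contact_force: [0.3, 0.2, 0.5]
gripper_width: 1.0
grasp_force: 0.0
contact_force: [0.7, 0.2, -0.1]
gripper_width: 1.002
grasp_force: 0.0
t 2.6 tool d [-0.0147 -0.0021  0.0482] rotvec [-0.0126  0.1009  0.1803] loc [ 0.0186 -0.0064  0.1665] F [ 0.6853  0.1559 -0.0523] g 1.002325480312914 [ 0.0422 -0.5711  2.1355 -0.098   1.1569  2.0577]
```

In the tool's units: 0.03 m is 0.48, -0.0147 m is -0.2352, 0.15 rad / 2.0944 = 0.0716.

```bash
echo '[[1,[-0.2352,-0.0336,0],[-0.006,0.0482,0.0716]],[1,[0,0,0],[0,0,0.0143]],[1,[0,0,0.48],[0,0,0]],[1,[0,0,0],[0,0,0]]]' > rows.txt && python3 shift.py rows.txt | tail -3
python3 -c "
from h import *
step(D0+ez*.024,-.35)
import cv2
for n in OFF: cv2.imwrite(f'pics/{n}1.png',vision.grab_frame(n)[:,:,::-1])
a=[cv2.imread(f'pics/{n}1.png')[100:260,150:320] for n in OFF]
cv2.imwrite('pics/p1.png',cv2.resize(np.hstack(a),None,fx=2.3,fy=2.3))"
```

```text
contact_force: [-0.1, 0.6, -0.7]
gripper_width: 1.002
grasp_force: 0.0
t 3.1 tool d [-0.003  -0.0006  0.1125] rotvec [0.0008 0.007  0.0074] loc [ 0.0034 -0.0017  0.1365] F [-0.1182  0.591  -0.7098] g 1.001666836521588 [ 0.0969 -0.5761  2.212  -0.2041  1.0261  2.3382]
```

View pics/p1.png

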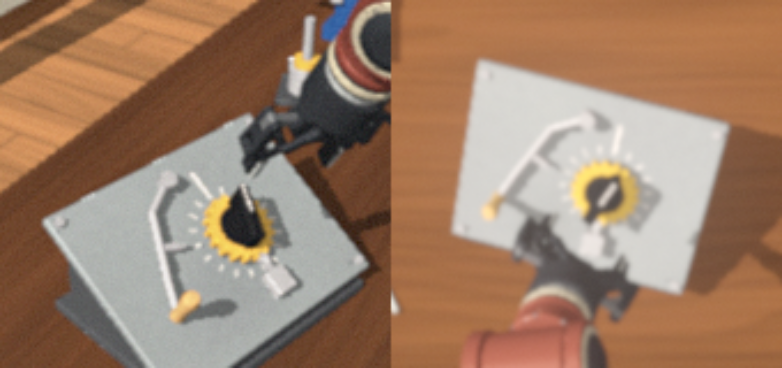

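The view shows the open gripper above and down-slope of the knob, clear of it. The wrist is at 2.34 rad, which leaves too little travel for the 0.7 rad turn, so I'll take the equivalent half-turned grasp.

In the tool's units: -0.185 rad / 2.0944 = -0.0883.

```bash
echo '[[1,[0,0,0],[0,0,-0.0883]],[1,[0,0,0],[0,0,-0.0883]],[1,[0,0,0],[0,0,-0.0883]],[1,[0,0,0],[0,0,-0.0883]],[1,[0,0,0],[0,0,-0.0883]]]' > rows.txt && python3 shift.py rows.txt | tail -1
echo '[[1,[0,0,0],[0,0,-0.0883]],[1,[0,0,0],[0,0,-0.0883]],[1,[0,0,0],[0,0,-0.0883]],[1,[0,0,0],[0,0,-0.0883]],[1,[0,0,0],[0,0,-0.0883]]]' > rows.txt && python3 shift.py rows.txt | tail -1
echo '[[1,[0,0,0],[0,0,-0.0883]],[1,[0,0,0],[0,0,-0.0883]],[1,[0,0,0],[0,0,-0.0883]],[1,[0,0,0],[0,0,-0.0883]],[1,[0,0,0],[0,0,-0.0883]]]' > rows.txt && python3 shift.py rows.txt | tail -1
echo '[[1,[0,0,0],[0,0,-0.0883]],[1,[0,0,0],[0,0,-0.0831]],[1,[0,0,0],[0,0,0]]]' > rows.txt && python3 shift.py rows.txt | tail -1
python3 -c "
from h import *
step(D0+ez*.024,-.35+np.pi)"
```

```text
grasp_force: 0.0
grasp_force: 0.0
grasp_force: 0.0
grasp_force: 0.0
t 5.45 tool d [ 0.0056 -0.002   0.1154] rotvec [ 0.004  -0.0017 -0.0031] loc [ 0.006  -0.0005  0.1394] F [-0.187  -0.2045  0.3705] g 0.9986254589694169 [ 0.0989 -0.5798  2.2095 -0.2048  1.0253 -0.7919]
```

In the tool's units: 0.04 m is 0.64, 0.025 m is 0.4.

```bash
echo '[[1,[0.0896,-0.032,0.64],[0,0,0]],[1,[0,0,0.64],[0,0,0]],[1,[0,0,0.4],[0,0,0]],[1,[0,0,0.16],[0,0,0]],[1,[0,0,0],[0,0,0]]]' > rows.txt && python3 shift.py rows.txt
python3 -c "
from h import *
step(D0+ez*.024,-.35+np.pi)"
```

```text
time: 6.08
tool_pos: [0.5457, 0.0617, 0.1171]
tool_rot: [0.257, 0.293, 0.921, 0.013]
contact_force: [-0.4, -0.0, 0.3]
gripper_width: 0.999
grasp_force: 0.0
t 6.075 tool d [-0.0011  0.0005 -0.0007] rotvec [ 0.0026 -0.0033 -0.0022] loc [-0.0012 -0.0001  0.0233] F [-0.3632 -0.0112  0.3087] g 0.9992527878425528 [ 0.0557 -0.3157  2.2086 -0.2246  0.7613 -0.7745]
```

Close on the bar.

```bash
echo '[[0,[0,0,0],[0,0,0]],[0,[0,0,0],[0,0,0]],[0,[0,0,0],[0,0,0]],[0,[0,0,0],[0,0,0]],[0,[0,0,0],[0,0,0]]]' > rows.txt && python3 shift.py rows.txt
echo '[[0,[0,0,0],[0,0,0]],[0,[0,0,0],[0,0,0]]]' > rows.txt && python3 shift.py rows.txt
python3 -c "
from h import *
step(D0+ez*.024,-.35+np.pi)"
```

```text
time: 6.7
tool_pos: [0.5459, 0.0624, 0.1177]
tool_rot: [0.258, 0.292, 0.921, 0.014]
contact_force: [-3.1, 3.9, 4.9]
gripper_width: 0.179
grasp_force: 60.0
time: 6.95
tool_pos: [0.5459, 0.0624, 0.1177]
tool_rot: [0.258, 0.292, 0.921, 0.013]
contact_force: [-3.0, 3.9, 5.6]
gripper_width: 0.174
grasp_force: 60.1
t 6.95 tool d [-0.0011 -0.0002 -0.0002] rotvec [ 0.0042 -0.0027 -0.0011] loc [-0.0009  0.0006  0.0238] F [-2.9556  3.8751  5.5808] g 0.17435008114041042 [ 0.0566 -0.3166  2.2085 -0.2239  0.7609 -0.7754]
```

In the tool's units: 0.1 rad / 2.0944 = 0.0477.

```bash
echo '[[0,[0,0,0],[0,0,0.0477]],[0,[0,0,0],[0,0,0.0477]],[0,[0,0,0],[0,0,0.0477]],[0,[0,0,0],[0,0,0.0477]],[0,[0,0,0],[0,0,0.0477]]]' > rows.txt && python3 shift.py rows.txt
echo '[[0,[0,0,0],[0,0,0.0477]],[0,[0,0,0],[0,0,0.0477]],[0,[0,0,0],[0,0,0.0095]],[0,[0,0,0],[0,0,0]]]' > rows.txt && python3 shift.py rows.txt
python3 -c "
from h import *
step(D0+ez*.024,-1.047+np.pi);print(state()['ft_torque']@ez)"
```

```text
time: 7.58
tool_pos: [0.5459, 0.0624, 0.1178]
tool_rot: [0.247, 0.512, 0.819, 0.077]
contact_force: [-3.4, 3.8, 5.7]
gripper_width: 0.177
grasp_force: 60.2
time: 8.07
tool_pos: [0.5458, 0.0623, 0.1177]
tool_rot: [0.237, 0.597, 0.759, 0.103]
contact_force: [-3.6, 4.3, 4.9]
gripper_width: 0.178
grasp_force: 60.4
t 8.075 tool d [-0.0008  0.0007 -0.0001] rotvec [ 0.0012 -0.0041 -0.0219] loc [-0.001   0.0004  0.0239] F [-3.5837  4.2575  4.8939] g 0.17761751655509564 [ 0.0568 -0.3167  2.2086 -0.225   0.7611 -0.0567]
0.6153066519653786
```

In the tool's units: 0.06 m is 0.96, -0.05 m is -0.8.

```bash
echo '[[1,[0,0,0],[0,0,0]],[1,[0,0,0],[0,0,0]],[1,[0,0,0],[0,0,0]],[1,[0,0,0],[0,0,0]]]' > rows.txt && python3 shift.py rows.txt|tail -3
echo '[[1,[0,0,-0.32],[0,0,0]],[1,[0,0,-0.8],[0,0,0]],[1,[0,0,-0.64],[0,0,0]],[1,[-0.48,0.96,0],[0,0,0]],[1,[0,0,0],[0,0,0]]]' > rows.txt && python3 shift.py rows.txt|tail -3
python3 - <<'E'
from h import *
for n in OFF: cv2.imwrite(f'pics/{n}2.png',vision.grab_frame(n)[:,:,::-1])
a=[cv2.imread(f'pics/{n}2.png')[x:x+120,y:y+140] for n,x,y in(("side",145,170),("top",120,170))]
cv2.imwrite('pics/p2.png',cv2.resize(np.hstack(a),None,fx=2.8,fy=2.8,interpolation=cv2.INTER_CUBIC))
step(D0+ez*.024,-1.047+np.pi)
E
```

```text
contact_force: [0.5, 0.3, -0.4]
gripper_width: 0.989
grasp_force: 0.0
contact_force: [-0.2, 0.3, -1.0]
gripper_width: 0.997
grasp_force: 0.0
t 9.3 tool d [ 0.0273 -0.0542  0.109 ] rotvec [-0.001  -0.0043 -0.0244] loc [0.0609 0.0016 0.1329] F [ 0.4424  0.1775 -0.8037] g 1.0015846367329475 [ 0.0604 -0.4516  2.0891 -0.1847  1.0132 -0.1163]
```

View pics/p2.png

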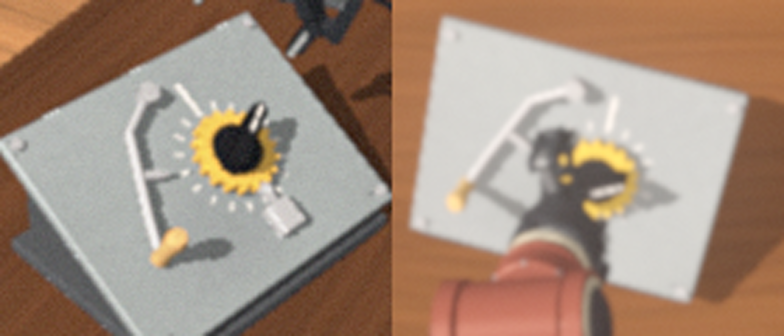

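The knob is free and its white line runs from about (590,192) to (622,184) in the top half and from (250,130) to (265,107) in the side half. I'll measure the angle.

```bash
python3 - <<'E'
from h import *
P=D0+.051*ez
for n,o,m in(("side",(170,145),(235,135)),("top",(170,120),None)):
    im=cv2.imread(f'pics/{n}2.png');hs=cv2.cvtColor(im,cv2.COLOR_BGR2HSV)
    f=lambda p:((np.array(p)+.5)/2.8-.5+o)
    a,b=[f(p) for p in(((265,107),(250,130)) if n=="side" else ((230,184),(198,192)))]
    A,Q=[loc(plane(n,p,P,ez)) for p in(a,b)];d=A-Q;print(n,A,Q,-np.arctan2(*d[1::-1]),-np.arctan2(*A[1::-1]))
for k in ((-.045,.134),(-.047,.134)):
    v=np.array(k)-(.092,.041);print(np.linalg.norm(v),np.arctan2(*v[::-1])-np.arctan2(.101,-.133))
step(D0+B@[-.046,.136,.14],-.40+np.pi)
E
```

```text
side [ 0.0125 -0.0309  0.051 ] [ 0.0009 -0.0003  0.051 ] 1.2057216142654754 1.1853677783480088
top [ 0.0202 -0.0293  0.051 ] [0.0021 0.0005 0.051 ] 1.023646887609113 0.9669388476632352
0.1655838156342582 0.0531114440650855
0.16724233913695422 0.05982808435721587
t 9.3 tool d [ 0.1692 -0.0295 -0.0064] rotvec [ 0.0004 -0.0045 -0.6714] loc [0.0609 0.0016 0.1329] F [ 0.4424  0.1775 -0.8037] g 1.0015846367329475 [ 0.0604 -0.4516  2.0891 -0.1847  1.0132 -0.1163]
```

The two views give 1.02 and 1.2 rad. They carried the same bias earlier, at 0.33 and 0.45 around 0.349, so this is the third click (1.047). The lever is at about 0.055, and I'm moving to its post.

In the tool's units: 0.045 m is 0.72, 0.034 m is 0.544, -0.18 rad / 2.0944 = -0.0859.

```bash
echo '[[1,[0.72,-0.112,-0.16],[0,0,0]],[1,[0.72,-0.112,0],[0,0,0]],[1,[0.72,-0.112,0],[0,0,0]],[1,[0.544,-0.112,0],[0,0,-0.0477]],[1,[0,0,0],[0,0,-0.0859]]]' > rows.txt && python3 shift.py rows.txt|tail -1
echo '[[1,[0,0,0],[0,0,-0.0859]],[1,[0,0,0],[0,0,0]]]' > rows.txt && python3 shift.py rows.txt|tail -1
python3 -c "
from h import *
step(D0+B@[-.0465,.1348,.028],2.547)"
```

```text
grasp_force: 0.0
grasp_force: 0.0
t 10.175 tool d [-0.0012 -0.0013  0.1148] rotvec [-0.0003 -0.0048 -0.0171] loc [-0.0463  0.1363  0.1428] F [-0.1087  0.7575 -0.8816] g 0.9959219035016803 [ 0.4552 -0.38    2.1136 -0.3883  1.0349 -0.1029]
```

In the tool's units: 0.04 m is 0.64, 0.035 m is 0.56, -0.017 rad / 2.0944 = -0.0081.

```bash
echo '[[1,[0,-0.0208,0.56],[0,0,-0.0081]],[1,[0,0,0.64],[0,0,0]],[1,[0,0,0.48],[0,0,0]],[1,[0,0,0.16],[0,0,0]],[1,[0,0,0],[0,0,0]]]' > rows.txt && python3 shift.py rows.txt
echo '[[0,[0,0,0],[0,0,0]],[0,[0,0,0],[0,0,0]],[0,[0,0,0],[0,0,0]],[0,[0,0,0],[0,0,0]],[0,[0,0,0],[0,0,0]]]' > rows.txt && python3 shift.py rows.txt
python3 -c "
from h import *
step(D0+B@[-.0465,.1348,.028],2.547)"
```

```text
time: 10.8
tool_pos: [0.5413, 0.2036, 0.0992]
tool_rot: [0.254, 0.403, 0.878, 0.044]
contact_force: [-0.9, 0.0, 0.5]
gripper_width: 1.0
grasp_force: 0.0
time: 11.42
tool_pos: [0.5419, 0.2042, 0.1006]
tool_rot: [0.254, 0.402, 0.879, 0.044]
contact_force: [-4.7, 0.4, 5.6]
gripper_width: 0.217
grasp_force: 58.4
t 11.425 tool d [ 0.0004 -0.0022  0.0015] rotvec [ 0.0028 -0.0036  0.0003] loc [-0.045   0.1364  0.0295] F [-4.71    0.4142  5.5823] g 0.21747575567615143 [ 0.3742 -0.1493  2.1034 -0.423   0.7985 -0.1006]
```

In the tool's units: -0.0084 m is -0.1344, -0.0002 m is -0.0032, -0.05 rad / 2.0944 = -0.0239.

```bash
echo '[[0,[-0.0032,-0.1344,0],[0,0,-0.0239]],[0,[-0.0032,-0.1344,0],[0,0,-0.0239]],[0,[-0.0032,-0.1344,0],[0,0,-0.0239]],[0,[-0.0032,-0.1344,0],[0,0,-0.0239]]]' > rows.txt && python3 shift.py rows.txt
echo '[[0,[-0.0032,-0.1344,0],[0,0,-0.0239]],[0,[-0.0032,-0.1344,0],[0,0,-0.0239]],[0,[-0.0032,-0.1344,0],[0,0,-0.0239]],[0,[-0.0032,-0.1344,0],[0,0,-0.0239]],[0,[0,0,0],[0,0,0]]]' > rows.txt && python3 shift.py rows.txt
python3 -c "
from h import *
step(D0+B@[-.073,.066,.0295],2.99);v=loc(state()['tool_pos'])[:2]-(.092,.041);print(np.arctan2(*v[::-1])-2.492,np.linalg.norm(v))"
```

```text
time: 11.92
tool_pos: [0.5208, 0.1797, 0.0924]
tool_rot: [0.257, 0.311, 0.915, 0.019]
contact_force: [-6.4, 4.3, 5.9]
gripper_width: 0.222
grasp_force: 58.9
time: 12.55
tool_pos: [0.5037, 0.1505, 0.0872]
tool_rot: [0.257, 0.219, 0.941, -0.007]
contact_force: [-10.9, 2.9, 8.6]
gripper_width: 0.225
grasp_force: 59.2
t 12.55 tool d [-0.0001 -0.0087 -0.0002] rotvec [ 0.0038 -0.0034 -0.0426] loc [-0.0714  0.0746  0.0293] F [-10.926    2.907    8.6003] g 0.22545250101366807 [ 0.2858 -0.2939  2.2472 -0.3786  0.768  -0.6089]
0.4467814808119912 0.16681024547584802
```

Force is low, and about 9 mm is left to the stop.

In the tool's units: -0.004 m is -0.064, -0.002 m is -0.032, -0.024 rad / 2.0944 = -0.0115.

```bash
echo '[[0,[0,-0.064,0],[0,0,-0.0115]],[0,[0,-0.064,0],[0,0,-0.0115]],[0,[0,-0.032,0],[0,0,0]],[0,[0,0,0],[0,0,0]]]' > rows.txt && python3 shift.py rows.txt
echo '[[0,[0,-0.032,0],[0,0,0]],[0,[0,0,0],[0,0,0]]]' > rows.txt && python3 shift.py rows.txt
python3 -c "
from h import *
step(D0+B@[-.073,.066,.0295],2.99);s=state();v=loc(s['tool_pos'])[:2]-(.092,.041);print(np.arctan2(*v[::-1])-2.492,q(s['tool_rot']).inv().apply(s['contact_force']))"
```

```text
time: 13.05
tool_pos: [0.5003, 0.1429, 0.0866]
tool_rot: [0.258, 0.197, 0.946, -0.011]
contact_force: [-7.1, 8.9, 5.0]
gripper_width: 0.221
grasp_force: 59.1
time: 13.3
tool_pos: [0.5003, 0.1427, 0.0867]
tool_rot: [0.259, 0.196, 0.946, -0.009]
contact_force: [-2.1, 16.5, 0.8]
gripper_width: 0.218
grasp_force: 58.9
t 13.3 tool d [ 0.0002 -0.0002  0.    ] rotvec [ 0.0124 -0.0021  0.0036] loc [-0.0728  0.0662  0.0296] F [-2.076  16.5327  0.7956] g 0.21774529528625794 [ 0.2653 -0.3186  2.2676 -0.3597  0.7577 -0.6877]
0.4979725117651963 [ 7.3123 14.5399 -3.66  ]
```

It's on the stop: position reads 0.498 and the force is rising. Release and retreat along the normal.

In the tool's units: 0.06 m is 0.96, 0.05 m is 0.8.

```bash
echo '[[0.55,[0,0,0],[0,0,0]],[0.55,[0,0,0],[0,0,0]],[0.55,[0,0,0],[0,0,0]],[0.55,[0,0,0],[0,0,0]]]' > rows.txt && python3 shift.py rows.txt|tail -3
echo '[[0.55,[0,0,-0.32],[0,0,0]],[0.55,[0,0,-0.48],[0,0,0]],[0.55,[0,0,-0.64],[0,0,0]],[0.55,[0,0,-0.64],[0,0,0]],[0.55,[0,0,0],[0,0,0]]]' > rows.txt && python3 shift.py rows.txt|tail -3
echo '[[0.55,[-0.48,0.8,-0.32],[0,0,0]],[0.55,[0,0.96,0],[0,0,0]],[0.55,[0,0.96,0],[0,0,0]],[0.55,[0,0,0],[0,0,0]]]' > rows.txt && python3 shift.py rows.txt|tail -3
python3 - <<'E'
from h import *
for n in OFF: cv2.imwrite(f'pics/{n}3.png',vision.grab_frame(n)[:,:,::-1])
a=[cv2.imread(f'pics/{n}3.png')[x:x+120,y:y+140] for n,x,y in(("side",145,170),("top",120,170))]
cv2.imwrite('pics/p3.png',cv2.resize(np.hstack(a),None,fx=2.8,fy=2.8,interpolation=cv2.INTER_CUBIC))
step(D0+ez*.024,-1.047+np.pi)
E
```

```text
contact_force: [-0.4, -0.2, -0.3]
gripper_width: 0.55
grasp_force: 0.0
contact_force: [0.5, -0.3, -0.1]
gripper_width: 0.551
grasp_force: 0.0
contact_force: [0.0, -0.6, -1.0]
gripper_width: 0.548
grasp_force: 0.0
t 15.025 tool d [-0.0527 -0.2205  0.1528] rotvec [-0.0015 -0.0045  0.9028] loc [-0.0198  0.2256  0.1772] F [-0.3392 -0.0125 -0.0275] g 0.5489630623406345 [ 0.5825 -0.2075  1.9042 -0.425   1.1199 -0.4553]
```

View pics/p3.png

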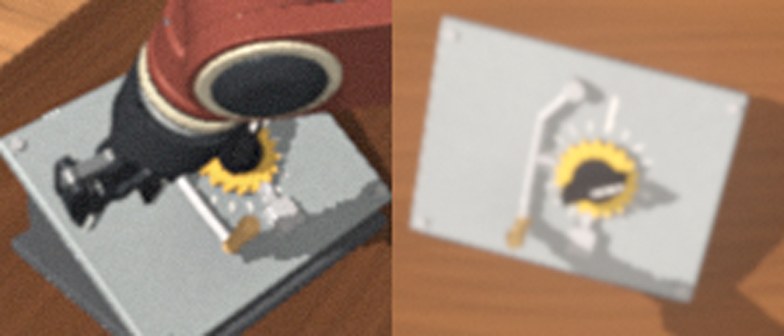

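In the top half the lever is swung in, with its post top at about (514,240) and its nose at the wheel rim near (552,160). The pointer is unchanged. I'll check the post angle numerically and hand in if it's good.

```bash
python3 - <<'E'
from h import *
f=lambda p:((np.array(p)+.5)/2.8-.5+(170,120))
X=loc(plane("top",f((514-392,241)),D0+.061*ez,ez));v=X[:2]-(.092,.041);a=np.arctan2(*v[::-1])-2.492
A,Q=[loc(plane("top",f(p),D0+.051*ez,ez)) for p in((228,184),(198,192))];d=A-Q
print(X,"lever",a,"sel",-np.arctan2(*d[1::-1]))
if a>.45: print(manip.job_done())
E
```

```text
[-0.0712  0.0657  0.061 ] lever 0.4995432958696111 sel 1.007556512052638
the job is handed in; nothing more can be done
None
```

The job is handed in: the selector rests on the third click clockwise (camera reads about 1.01 rad, target 1.047) and the lock lever is home (about 0.50 rad). The gripper is clear at about 15 s; I kept clear of the bystanders but took no final check of their positions.

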